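# Let down a sprung hand winch

### The arm

A 6-joint arm with a two-finger parallel gripper is mounted at the origin on the work surface. World frame = base frame: x ahead of the robot, y to its left, z up, the work surface at z = 0. Lengths are in m, angles in rad, forces in N, time in s.
With the tool pointing down it reaches from about 0.35 to 0.775 m from the base axis. Payload 5.5 kg.
Tool frame: the origin (TCP) lies on the mounting face of the last link; the fingertips stand 173 mm ahead of it and the grasp point (between the pads) lies 155 mm ahead of it; z points along the fingers, y is the direction in which the jaws open and shut (so a half turn about z gives the same grasp; the last joint's range is limited). The gripper opens to 85 mm and grips with 20 to 120 N. Pads are 22 mm wide; open, the fingers measure 114 mm over their backs; the gripper's body (76 mm by 85 mm) begins 54 mm behind the grasp point. The pads swing forward as they close: fully open they stand 13 mm farther back than shut.
Start: joints at [-1.283, 0.313, 0.046, 1.304, 0, 1.431], TCP at [0.239, -0.523, 0.405] pointing down, gripper open.
Joint ranges: [-2.76, 2.76], [-0.86, 1.69], [-1.03, 1.26], [-2.2, 2.34], [-1.47, 1.5], [-3.14, 3.14]. Speed limits (rad/s): [2.57, 2.57, 3.14, 3.14, 3.14, 3.14].

### API

Orientations are given as a unit quaternion [w, x, y, z].
In Python, from workcell import get_state, eyes, env gives the robot as it stands. The module is installed in compiled form; this text tells all that it offers.
- The arm moves only by the tool carry_out, never from a script. Its argument "motion" is a list of rows, each an object of numbers: "jaw": the opening, from -1 (shut) to 1 (fully open); "tx", "ty", "tz": the shift along the tool's x, y, z in cm; "wx", "wy", "wz": the turn, a rotation vector about the tool's x, y, z in degrees. In form: [{"jaw": .., "tx": .., "ty": .., "tz": .., "wx": .., "wy": .., "wz": ..}, ...]. A call has 1 to 20 rows; each row shifts and turns the commanded pose from where the row before left it, along the tool's axes as they then stand; what a row does not reach is not made up. A row lasts 1/8 s, in which the tool goes at most 62.5 mm and 10.7 degrees, less where a joint would pass 70% of its speed; a pose out of reach is approached as far as the arm can. A call with a gripper value outside its range is refused whole. The fingers move at their own pace and stop on an object; "force" is the grip in N (left out, the last holds). Time passes only in rows, so rows that do not move let the fingers close. It gives the time, the measured TCP pose, the force and the opening at its end, in the units of the state.
- get_state(): the state, without advancing time (a new reading comes with each control period).
- eyes.read_camera(name): name is "side" or "top" or "wrist"; returns the picture (480x640x3 uint8, blue, green, red); there is no depth.
- eyes.calibration(name): a dict with "K" (3x3 intrinsics, pixels), "camera_from_world" (4x4, takes a point from world to camera coordinates). Camera axes: x right, y up, looking along -z (the intrinsics and any distortion apply to the point x, -y, -z); pixel columns grow to the right and rows downward; lengths in m; the calibration is good to about 2 mm. A picture is of the moment at which its call begins: read the wrist's pose just before it. calibration takes no time and is no camera call; for the wrist camera it gives the pose at the moment of the call.
- env.hand_in(): hands the job in, once; it reports no verdict.
The state is a dict: "clock": time; "joint_pos": joint angles; "qvel": joint speeds; "tau": joint torques, N m; "tcp_pos": TCP position; "orientation": TCP orientation; "wrist_force": force on the tool from outside, world axes, zero at the start; "ft_torque": the same for the moment, N m; "finger_gap": finger opening in m.
Only numpy, scipy, OpenCV 4.12 (cv2) and the standard library are available. Lean on these libraries where they do the work, as an engineer would, in place of code of your own. Each camera call takes 0.05 s, during which the arm holds its last target.

### The job

The bench winch is standing under load of its recoil spring and has to be let down for service. Push the pawl's thumb lever right over to release, wind the crank up just enough for the loaded pawl to spring clear of the ratchet wheel, then ease the drum back by the crank, never letting it run, until it rests gently against its rubber stop without ramming it; let go, leave the pawl off, and leave everything else on the bench where it lies.

Things in the scene. Friction and masses are not known exactly. Their poses are not given: they have to be found in the camera images.
- winch: Hand winch with an upright drum on a grey base plate 200 x 200 x 12 mm bolted to the bench. Origin on the drum's axis at bench level; z up. On it a 12-tooth steel ratchet wheel (tip radius 60 mm, 26 to 38 mm above the bench), the bare drum, and on top a flat crank arm (78 to 86 mm high, reaching 90 mm from the axis) that starts 15 deg clockwise, seen from above, of the winch's own +x.
- drum (a joint): Angle of drum, wheel and crank, rad: about 0 at the start, up to 0.6 counter-clockwise from above (winding up, which the pawl allows), falling as the drum goes back clockwise. A recoil spring always turns it clockwise with 0.58 to 0.75 N m, 7 to 9 N at the knob. With the pawl off and the crank free it runs away; over 2.5 rad/s counts as running.
- knob_mid (a point): Middle of the crank's upright black knob, a freely spinning sleeve 24 mm across and 40 mm tall (89 to 129 mm above the bench), 85 mm from the drum's axis; this point is 109 mm above the bench.
- pawl_lever (a joint): Stiff thumb lever of the pawl, rad: 0 hold (start), 0.9 release, clockwise seen from above about its pivot. It stays where it is put; 3 to 5 N at the post moves it; over 25 N on it is too much. It drives the pawl through a spring only: the load pinches the pawl in its tooth, so after the throw it stays in until the drum is wound up some 0.03 to 0.1 rad, then springs out.
- lever_post (a point): On the axis of the lever's upright thumb post, a steel pin 12 mm across, standing free from 46 to 88 mm above the bench, 55 mm from the pivot; this point is 68 mm above the bench. Seen from the pivot, which is at (45, 68) mm in the winch's frame, the post lies 125 deg counter-clockwise of the winch's +x at hold, 73 deg at release.
- pawl_nose (a point): Centre of the pawl's round nose (radius 4 mm, 32 mm above the bench). Seated in the wheel it is about 53 mm from the drum's axis; clear of the teeth beyond 66 mm; sprung fully off, about 80 mm.
- stop (a joint): How far the rubber home stop is squeezed, rad about the drum's axis: 0 free, about 0.05 with the let-go drum resting on it, over 0.14 rammed; 12 N m per rad. The stop, a 12 mm rubber post 72 mm from the axis on the base plate, meets a steel lug under the wheel at a drum angle anywhere from -0.95 to -1.75, set anew each time: it is felt when the crank stops pushing back.
- wrench: Loose open-ended wrench, 160 mm, beside the winch; leave alone. Origin: under its middle.
- spray_can: Plain white can, 60 mm across, 130 mm tall, near the winch; leave alone. Origin: centre of its foot.
- bearing: Steel bearing ring, 48 mm across, 14 mm high, by the winch; leave alone. Origin: centre of its underside.
- screwdriver: Black-handled screwdriver, 190 mm; leave alone. Origin: under its middle.
- bench_brush: Bench brush, about 280 mm long, 52 mm high; leave alone. Origin: below the joint of handle and head.
- jar: Clear jar, 64 mm across, 80 mm tall; leave alone. Origin: centre of its foot.
- carton: Small cardboard box, 90 x 70 x 50 mm; leave alone. Origin: centre of its underside.

How it is judged:
By the outcome, as a careful person would: the job done as asked, in the order asked, and still so for the second after the job is handed in, with the robot touching nothing.
It also fails if it takes over 66 s, if anything falls off the work surface, if the arm or the gripper's body presses on something with over 40 N, if the wrist force passes 120 N, or if a joint passes its speed limit or range.

## Working session

There is one attempt and no reset: what is moved stays moved. The work goes in short steps, Python scripts to look and compute and a tool call to move; the robot and the scene stay as the last step left them, time stands still between calls to the robot, and variables do not carry over. Pictures are saved under pics/ and viewed, and the job is handed in when it is done.

Besides the shell and the picture viewer there is one more tool, called after ">>>" by a JSON object that holds its "name" and its "arguments", one argument or row to a line. carry_out: Moves the arm, as the interface text tells. Its arguments: {"type":"object","properties":{"motion":{"type":"array"},"force":{"type":"number"}},"required":["motion"]}

```bash
mkdir -p pics
python3 - <<'E'
from workcell import get_state, eyes
import cv2
print(get_state())
for n in("side","top","wrist"):
    im=eyes.read_camera(n); cv2.imwrite(f"pics/a_{n}.png",im); c=eyes.calibration(n); print(n,c)
E
```

```text
{'clock': 0.0, 'joint_pos': array([-1.28263104e+00,  3.13972431e-01,  4.49701584e-02,  1.30358579e+00,
        5.47827007e-06,  1.43121039e+00]), 'qvel': array([-4.66867935e-04,  1.13441344e-03, -7.85078962e-04,  6.95824347e-05,
       -1.07249441e-03,  2.83129808e-03]), 'tau': array([ 3.23402392e-04, -4.80629897e+01,  2.98531401e+01,  1.95177225e-02,
       -8.94287268e-05,  1.33090654e-05]), 'tcp_pos': array([ 0.23846623, -0.52299845,  0.40382089]), 'orientation': array([-8.93597995e-04,  9.77215270e-01,  2.12248709e-01, -6.37607893e-05]), 'wrist_force': array([-0.40702544, -0.11464211,  0.22463415]), 'ft_torque': array([-0.02127332,  0.0003209 ,  0.00272954]), 'finger_gap': 0.08542556056166592}
side {'K': array([[445.6504057 ,   0.        , 323.22634605],
       [  0.        , 445.6504057 , 249.3455974 ],
       [  0.        ,   0.        ,   1.        ]]), 'camera_from_world': array([[-0.98234123, -0.18639766, -0.01617457,  0.5692246 ],
       [ 0.10901285, -0.64047862,  0.76019953, -0.18793451],
       [-0.15205888,  0.74501211,  0.6494883 , -0.95829715],
       [ 0.        ,  0
[... 301 characters left out ...]
55336,  0.01524293,  0.05156386, -0.56991557],
       [-0.05141896, -0.00974999,  0.99862957, -1.56425633],
       [ 0.        ,  0.        ,  0.        ,  1.        ]])}
wrist {'K': array([[359.46968645,   0.        , 317.36475188],
       [  0.        , 359.46968645, 240.11696732],
       [  0.        ,   0.        ,   1.        ]]), 'camera_from_world': array([[ 4.14843704e-01, -9.09892454e-01, -6.50254533e-04,
        -5.74065014e-01],
       [ 8.61829428e-01,  3.93159513e-01, -3.20430390e-01,
         4.06724747e-02],
       [ 2.91812848e-01,  1.32368121e-01,  9.47271842e-01,
        -3.82097043e-01],
       [ 0.00000000e+00,  0.00000000e+00,  0.00000000e+00,
         1.00000000e+00]])}
```

View pics/a_top.png

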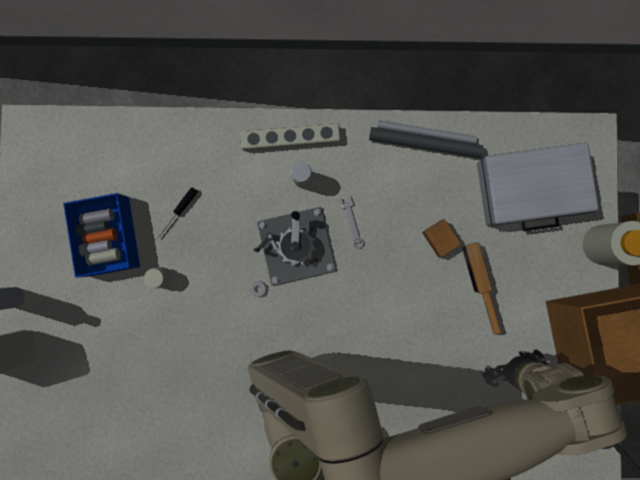

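View pics/a_side.png

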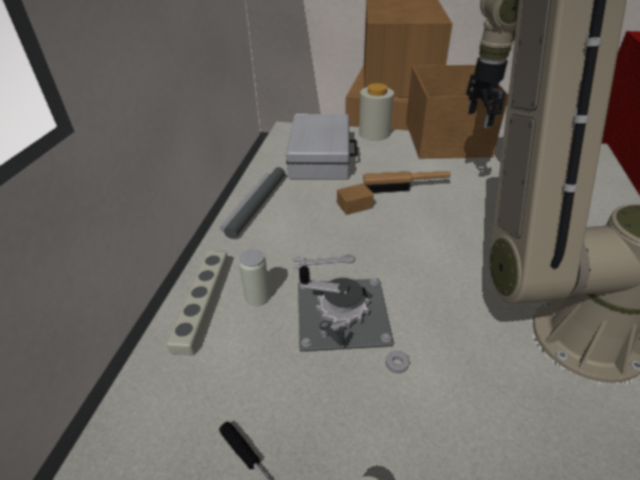

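View pics/a_wrist.png

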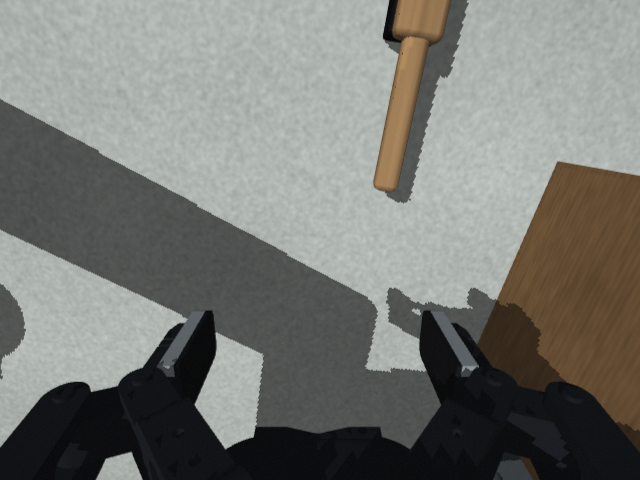

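The top picture shows the winch around pixel (297,245), with the crank pointing up (world +x) to the knob near (296,215), and the lever around (265,244). I'll zoom in on both views.

```bash
cat > h.py <<'E'
import numpy as np, cv2
from workcell import get_state, eyes
def proj(c,P):
    P=np.atleast_2d(P); T=c["camera_from_world"]; q=P@T[:3,:3].T+T[:3,3]
    uv=np.c_[q[:,0]/-q[:,2],-q[:,1]/-q[:,2]]
    return uv@c["K"][:2,:2].T+c["K"][:2,2]
def back(c,uv,z):
    T=c["camera_from_world"];K=c["K"];R=T[:3,:3];t=T[:3,3]
    d=np.array([(uv[0]-K[0,2])/K[0,0],-(uv[1]-K[1,2])/K[1,1],-1.])
    o=-R.T@t; d=R.T@d
    return o+d*(z-o[2])/d[2]
E
python3 - <<'E'
import cv2
a=cv2.imread("pics/a_top.png")[190:310,225:385]; cv2.imwrite("pics/b_top.png",cv2.resize(a,(800,600),interpolation=cv2.INTER_CUBIC))
a=cv2.imread("pics/a_side.png")[245:380,270:450]; cv2.imwrite("pics/b_side.png",cv2.resize(a,(800,600),interpolation=cv2.INTER_CUBIC))
E
```

```text
(no output)
```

View pics/b_top.png

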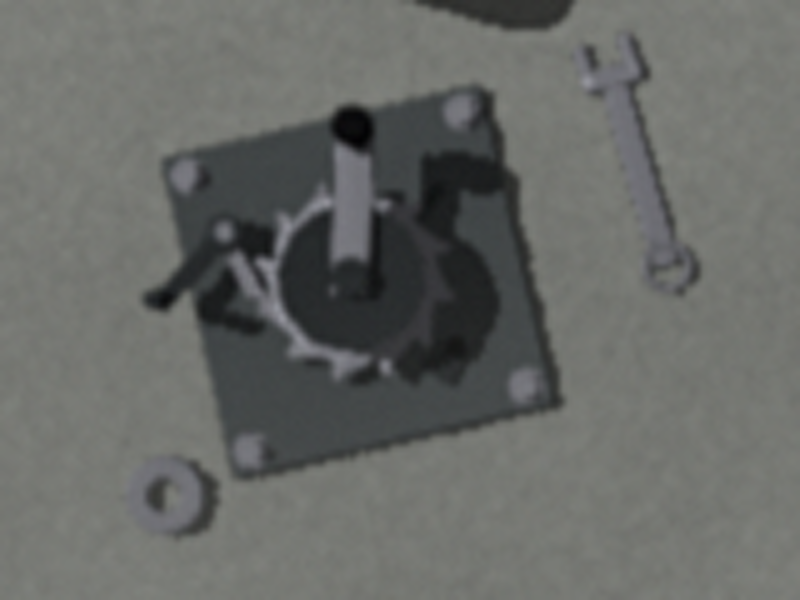

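View pics/b_side.png

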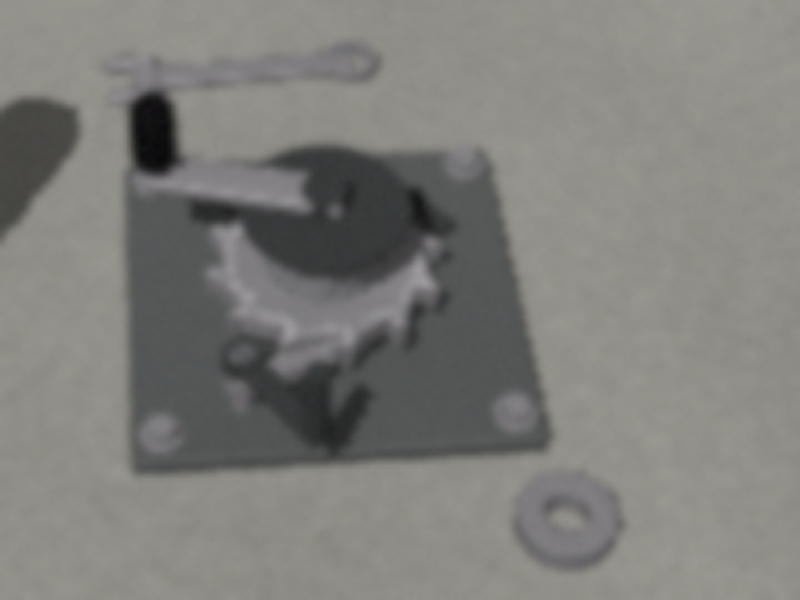

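```bash
cat > fit.py <<'E'
from h import *
from scipy.optimize import least_squares
ct,cs=eyes.calibration("top"),eyes.calibration("side")
def W(x,y,a,p):
    c,s=np.cos(a),np.sin(a); p=np.atleast_2d(p); return np.c_[x+c*p[:,0]-s*p[:,1],y+s*p[:,0]+c*p[:,1],p[:,2]]
b=.1
cr=[[b,b,.012],[b,-b,.012],[-b,-b,.012],[-b,b,.012]]
tt=lambda u:np.array(u)/5.+[225,190]
ss=lambda u:np.array(u)*[.225,.225]+[270,245]
T=tt([[165,158],[490,88],[556,402],[238,474]])
S=ss([[128,170],[490,150],[548,440],[136,462]])  # side: order fixed below
# side image: left = +x ... corners matched by projection
r0=lambda v:proj(ct,W(*v,cr))-T
v=least_squares(lambda v:r0(v).ravel(),[.6,0.,.22]).x; print("top",v,abs(r0(v)).max())
ps=proj(cs,W(*v,cr)); print(ps)
ix=[np.argmin(np.linalg.norm(S-p,axis=1)) for p in ps]; print(ix)
r=lambda v:np.r_[(proj(ct,W(*v,cr))-T).ravel(),(proj(cs,W(*v,cr))-S[ix]).ravel()]
v=least_squares(r,v).x; print("both",v,np.round(r(v),1)); np.save("v.npy",v)
a=np.radians(-15)
kn=[.085*np.cos(a),.085*np.sin(a),.129]; k2=kn[:2]+[.109]
def post(d): t=np.radians(d); return [.045+.055*np.cos(t),.068+.055*np.sin(t),.088]
pts=W(*v,[kn,k2,post(125),post(73),[.045,.068,.04],[0,0,.086]]); print(pts.round(4))
print("top crop",((proj(ct,pts)-[225,190])*5).round()); print("side crop",((proj(cs,pts)-[270,245])/.225).round())
E
python3 fit.py
```

```text
top [0.52969181 0.02171412 0.23413713] 0.9812761717439855
[[299.15679686 346.46422506]
 [298.70232935 279.81074993]
 [380.23438796 276.20272984]
 [393.85055336 341.92054314]]
[np.int64(3), np.int64(0), np.int64(1), np.int64(2)]
both [0.52873524 0.02537117 0.23827074] [-1.2 -0.2 -1.8 -0.8 -0.3  0.9 -1.6  1.2 -1.2 -0.9 -0.2 -2.2  0.  -1.6
  1.1 -0.8]
[[0.6137 0.0234 0.129 ]
 [0.6137 0.0234 0.109 ]
 [0.5151 0.1384 0.088 ]
 [0.5596 0.157  0.088 ]
 [0.5564 0.1021 0.04  ]
 [0.5287 0.0254 0.086 ]]
top crop [[350. 125.]
 [352. 128.]
 [151. 299.]
 [121. 221.]
 [225. 232.]
 [348. 278.]]
side crop [[153.  98.]
 [155. 129.]
 [318. 366.]
 [211. 385.]
 [243. 361.]
 [326. 186.]]
```

>>> {"name": "carry_out", "arguments": {
  "motion": [
    {"jaw":0,"wz":-10.4},
    {"jaw":0,"wz":-10.4},
    {"jaw":0,"wz":-10.4},
    {"jaw":0,"wz":-10.4},
    {"jaw":0,"wz":-10.4},
    {"jaw":0,"wz":-10.4},
    {"jaw":0,"wz":-10.4},
    {"jaw":0,"wz":-10.4},
    {"jaw":0,"wz":-10.4},
    {"jaw":0,"wz":-10.4},
    {"jaw":0,"wz":-10.1}
  ],
  "force": 30
}}

```text
invalid input at $.motion[0]: expected keys jaw, tx, ty, tz, wx, wy, wz
```

>>> {"name": "carry_out", "arguments": {
  "motion": [
    {"jaw":0,"tx":1.43,"ty":4.24,"tz":0.5},
    {"jaw":0,"tx":1.43,"ty":4.24,"tz":0.5},
    {"jaw":0,"tx":1.43,"ty":4.24,"tz":0.5},
    {"jaw":0,"tx":1.43,"ty":4.24,"tz":0.5},
    {"jaw":0,"tx":1.43,"ty":4.24,"tz":0.5},
    {"jaw":0,"tx":1.43,"ty":4.24,"tz":0.5},
    {"jaw":0,"tx":1.43,"ty":4.24,"tz":0.5},
    {"jaw":0,"tx":1.43,"ty":4.24,"tz":0.5},
    {"jaw":0,"tx":1.43,"ty":4.24,"tz":0.5},
    {"jaw":0,"tx":1.43,"ty":4.24,"tz":0.5},
    {"jaw":0,"tx":1.43,"ty":4.24,"tz":0.5},
    {"jaw":0,"tx":1.43,"ty":4.24,"tz":0.5},
    {"jaw":0,"tx":1.43,"ty":4.24,"tz":0.5},
    {"jaw":0,"tx":1.43,"ty":4.24,"tz":0.5},
    {"jaw":0,"tx":1.43,"ty":4.24,"tz":0.5},
    {"jaw":0,"tx":1.43,"ty":4.24,"tz":0.5}
  ]
}}

```text
invalid input at $.motion[0]: expected keys jaw, tx, ty, tz, wx, wy, wz
```

```bash
cat > st.py <<'E'
from h import *
from scipy.spatial.transform import Rotation as Ro
def st():
    s=get_state(); R=Ro.from_quat(s["orientation"],scalar_first=True).as_matrix()
    print("t",round(s["clock"],2),"tcp",s["tcp_pos"].round(4),"yaw",np.degrees(np.arctan2(R[1,0],R[0,0])).round(1),"z",R[:,2].round(3),"F",s["wrist_force"].round(1),"gap",round(s["finger_gap"],4),"q6",s["joint_pos"][5].round(2))
    return s,R
E
python3 - <<'E'
from st import *
s,R=st()
cw=eyes.calibration("wrist"); im=eyes.read_camera("wrist")
cv2.imwrite("pics/c_wrist.png",im); np.save("cw.npy",cw["camera_from_world"])
exec(open("fit.py").read().split("print(\"top crop\"")[0].split("b=.1")[0])
v=np.load("v.npy")
P=[[.1,.1,.012],[.1,-.1,.012],[-.1,-.1,.012],[-.1,.1,.012]]
def post(d,z): t=np.radians(d); return [.045+.055*np.cos(t),.068+.055*np.sin(t),z]
P+=[post(125,.088),post(125,.046),[.045,.068,.04],[0,0,.086],[.0821,-.022,.129],post(73,.088)]
print(W(*v,P)[4:].round(4)); print(proj(cw,W(*v,P)).round())
E
```

```text
t 0.15 tcp [ 0.2385 -0.5231  0.404 ] yaw 24.5 z [-0.     0.001 -1.   ] F [-0.1  1.  -0.3] gap 0.0854 q6 1.43
[[0.5151 0.1384 0.088 ]
 [0.5151 0.1384 0.046 ]
 [0.5564 0.1021 0.04  ]
 [0.5287 0.0254 0.086 ]
 [0.6137 0.0234 0.129 ]
 [0.5596 0.157  0.088 ]]
[[ -618. -1015.]
 [ -182.  -867.]
 [ -111.  -322.]
 [ -428.  -404.]
 [-1026. -1171.]
 [ -712.  -869.]
 [ -614.  -929.]
 [ -633.  -964.]
 [-1259. -2246.]
 [-1203. -1505.]]
```

View pics/c_wrist.png

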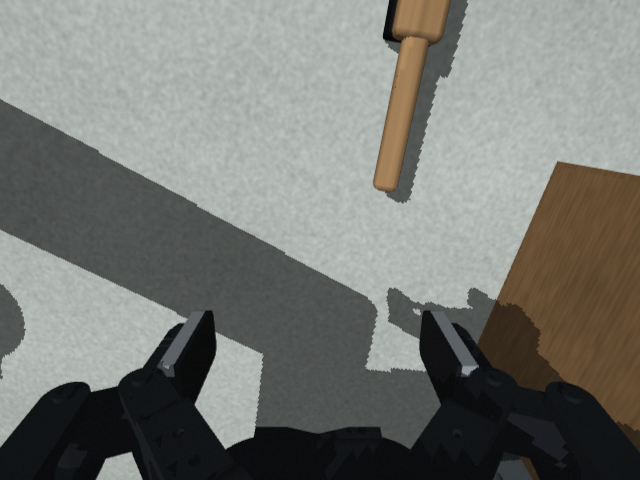

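The calls were refused because every row needs all seven keys, so the arm hasn't moved. I'll send them again in full.

>>> {"name": "carry_out", "arguments": {
  "motion": [
    {"jaw":0,"tx":0,"ty":0,"tz":0,"wx":0,"wy":0,"wz":-10.4},
    {"jaw":0,"tx":0,"ty":0,"tz":0,"wx":0,"wy":0,"wz":-10.4},
    {"jaw":0,"tx":0,"ty":0,"tz":0,"wx":0,"wy":0,"wz":-10.4},
    {"jaw":0,"tx":0,"ty":0,"tz":0,"wx":0,"wy":0,"wz":-10.4},
    {"jaw":0,"tx":0,"ty":0,"tz":0,"wx":0,"wy":0,"wz":-10.4},
    {"jaw":0,"tx":0,"ty":0,"tz":0,"wx":0,"wy":0,"wz":-10.4},
    {"jaw":0,"tx":0,"ty":0,"tz":0,"wx":0,"wy":0,"wz":-10.4},
    {"jaw":0,"tx":0,"ty":0,"tz":0,"wx":0,"wy":0,"wz":-10.4},
    {"jaw":0,"tx":0,"ty":0,"tz":0,"wx":0,"wy":0,"wz":-10.4},
    {"jaw":0,"tx":0,"ty":0,"tz":0,"wx":0,"wy":0,"wz":-10.4},
    {"jaw":0,"tx":0,"ty":0,"tz":0,"wx":0,"wy":0,"wz":-10.1}
  ],
  "force": 30
}}

```text
clock: 1.58
tcp_pos: [0.2385, -0.5231, 0.4044]
orientation: [-0.0, 0.351, 0.937, 0.0]
wrist_force: [0.9, -0.4, -1.0]
finger_gap: 0.0424
```

>>> {"name": "carry_out", "arguments": {
  "motion": [
    {"jaw":0,"tx":1.43,"ty":4.24,"tz":0.5,"wx":0,"wy":0,"wz":0},
    {"jaw":0,"tx":1.43,"ty":4.24,"tz":0.5,"wx":0,"wy":0,"wz":0},
    {"jaw":0,"tx":1.43,"ty":4.24,"tz":0.5,"wx":0,"wy":0,"wz":0},
    {"jaw":0,"tx":1.43,"ty":4.24,"tz":0.5,"wx":0,"wy":0,"wz":0},
    {"jaw":0,"tx":1.43,"ty":4.24,"tz":0.5,"wx":0,"wy":0,"wz":0},
    {"jaw":0,"tx":1.43,"ty":4.24,"tz":0.5,"wx":0,"wy":0,"wz":0},
    {"jaw":0,"tx":1.43,"ty":4.24,"tz":0.5,"wx":0,"wy":0,"wz":0},
    {"jaw":0,"tx":1.43,"ty":4.24,"tz":0.5,"wx":0,"wy":0,"wz":0},
    {"jaw":0,"tx":1.43,"ty":4.24,"tz":0.5,"wx":0,"wy":0,"wz":0},
    {"jaw":0,"tx":1.43,"ty":4.24,"tz":0.5,"wx":0,"wy":0,"wz":0},
    {"jaw":0,"tx":1.43,"ty":4.24,"tz":0.5,"wx":0,"wy":0,"wz":0},
    {"jaw":0,"tx":1.43,"ty":4.24,"tz":0.5,"wx":0,"wy":0,"wz":0},
    {"jaw":0,"tx":1.43,"ty":4.24,"tz":0.5,"wx":0,"wy":0,"wz":0},
    {"jaw":0,"tx":1.43,"ty":4.24,"tz":0.5,"wx":0,"wy":0,"wz":0},
    {"jaw":0,"tx":1.43,"ty":4.24,"tz":0.5,"wx":0,"wy":0,"wz":0},
    {"jaw":0,"tx":1.43,"ty":4.24,"tz":0.5,"wx":0,"wy":0,"wz":0}
  ]
}}

```text
clock: 3.58
tcp_pos: [0.5158, 0.1385, 0.3244]
orientation: [0.0, 0.353, 0.936, -0.0]
wrist_force: [0.5, -0.3, 0.5]
finger_gap: 0.0425
```

```bash
cat > wl.py <<'E'
from st import *
import sys
s,R=st()
cw=eyes.calibration("wrist"); im=eyes.read_camera("wrist")
cv2.imwrite("pics/%s.png"%sys.argv[1],im); np.save("cw.npy",cw["camera_from_world"])
from fit0 import W
v=np.load("v.npy")
P=[[.1,.1,.012],[.1,-.1,.012],[-.1,-.1,.012],[-.1,.1,.012]]
def post(d,z): t=np.radians(d); return [.045+.055*np.cos(t),.068+.055*np.sin(t),z]
P+=[post(125,.088),post(125,.046),[.045,.068,.04],[0,0,.086],[.0821,-.022,.129],post(73,.088)]
print(proj(cw,W(*v,P)).round().tolist())
E
echo 'from h import *' >fit0.py; sed -n '/^def W/,/return/p' fit.py >> fit0.py
python3 wl.py d_wrist
```

```text
t 3.58 tcp [0.5158 0.1385 0.3244] yaw 138.6 z [ 0. -0. -1.] F [ 0.5 -0.3  0.5] gap 0.0425 q6 0.83
[[388.0, 290.0], [265.0, 435.0], [81.0, 339.0], [185.0, 156.0], [314.0, 258.0], [315.0, 237.0], [315.0, 300.0], [207.0, 370.0], [282.0, 498.0], [383.0, 289.0]]
```

View pics/d_wrist.png

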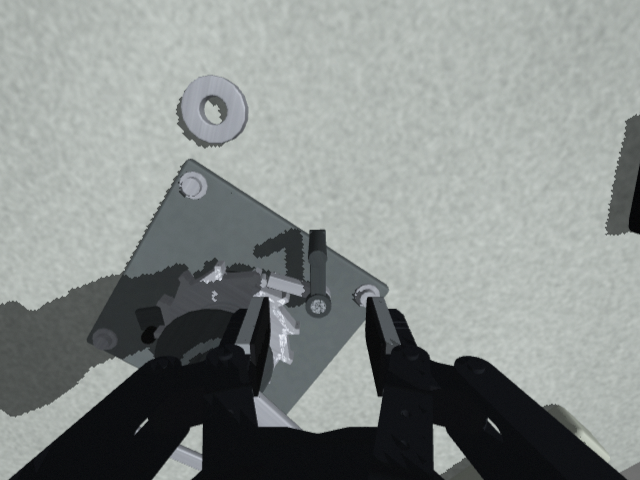

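Wrist view: the plate corners are at (388,288), (190,160) and (88,340), the pivot screw at (318,305), and the post standing at about (317,240). I'll refit using these.

Run:
```python
from fit0 import *
from scipy.optimize import least_squares
cw=eyes.calibration("wrist"); cw["camera_from_world"]=np.load("cw.npy")
P=[[.1,.1,.012],[-.1,-.1,.012],[-.1,.1,.012]]
T=np.array([[388,288],[88,341],[190,159]])
r=lambda v:(proj(cw,W(*v,P))-T).ravel()
o=np.load("v.npy"); v=least_squares(r,o).x; print(o,v,r(v).round(1))
np.save("v2.npy",v)
def post(d,z): t=np.radians(d); return [.045+.055*np.cos(t),.068+.055*np.sin(t),z]
Q=W(*v,[post(125,.088),post(125,.046),post(73,.088),[.045,.068,.04],[.0821,-.022,.109]])
print(Q.round(4),proj(cw,Q).round())
im=cv2.imread("pics/d_wrist.png")[210:330,240:400]; cv2.imwrite("pics/d2.png",cv2.resize(im,(800,600),interpolation=cv2.INTER_CUBIC))
ct=eyes.calibration("top"); print("can",back(ct,(302,172),.13))
```

```text
[0.52873524 0.02537117 0.23827074] [0.53229125 0.02756692 0.25077503] [ 4.2  1.7 -1.7  0.5 -2.3 -0.9]
[[0.5173 0.1404 0.088 ]
 [0.5173 0.1404 0.046 ]
 [0.5615 0.1595 0.088 ]
 [0.559  0.1046 0.04  ]
 [0.6173 0.0266 0.109 ]] [[319. 259.]
 [319. 237.]
 [388. 289.]
 [320. 301.]
 [291. 470.]]
can [0.73512315 0.0058515  0.13      ]
```

View pics/d2.png

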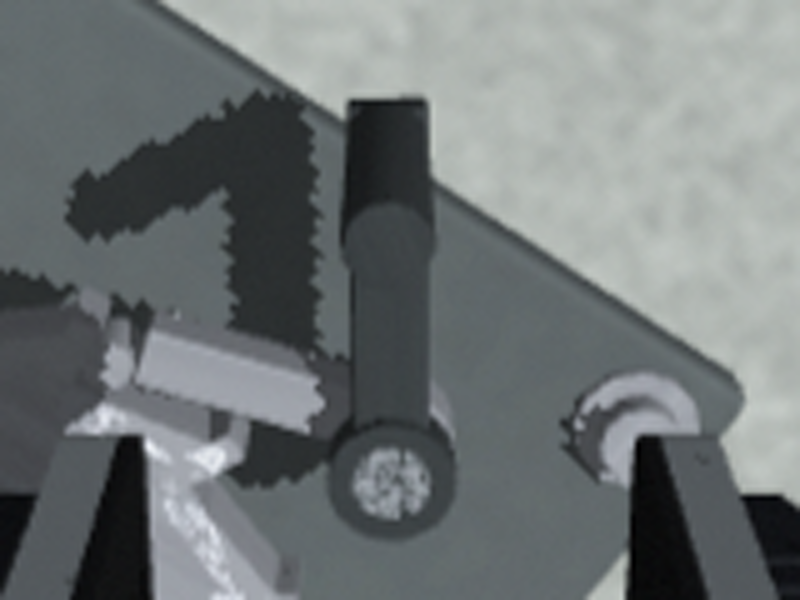

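>>> {"name": "carry_out", "arguments": {
  "motion": [
    {"jaw":0,"tx":0,"ty":0.1,"tz":3.1,"wx":0,"wy":0,"wz":0},
    {"jaw":0,"tx":0,"ty":0.1,"tz":3.1,"wx":0,"wy":0,"wz":0},
    {"jaw":0,"tx":0,"ty":0,"tz":3.0,"wx":0,"wy":0,"wz":0},
    {"jaw":0,"tx":0,"ty":0.8,"tz":0,"wx":0,"wy":0,"wz":0},
    {"jaw":0,"tx":0,"ty":0.6,"tz":0,"wx":0,"wy":0,"wz":0},
    {"jaw":0,"tx":-0.12,"ty":0.38,"tz":0,"wx":0,"wy":0,"wz":4},
    {"jaw":0,"tx":-0.12,"ty":0.38,"tz":0,"wx":0,"wy":0,"wz":4},
    {"jaw":0,"tx":-0.12,"ty":0.38,"tz":0,"wx":0,"wy":0,"wz":4}
  ]
}}

```text
clock: 4.62
tcp_pos: [0.5369, 0.1544, 0.2339]
orientation: [0.0, 0.45, 0.893, -0.001]
wrist_force: [-2.1, -2.4, -1.6]
finger_gap: 0.0426
```

```bash
python3 wl.py e_wrist
```

```text
t 4.62 tcp [0.5369 0.1544 0.2339] yaw 126.5 z [ 0.    -0.001 -1.   ] F [-2.1 -2.4 -1.6] gap 0.0426 q6 1.07
[[392.0, 336.0], [278.0, 537.0], [17.0, 464.0], [68.0, 215.0], [243.0, 347.0], [260.0, 296.0], [288.0, 377.0], [140.0, 522.0], [275.0, 722.0], [365.0, 372.0]]
```

View pics/e_wrist.png

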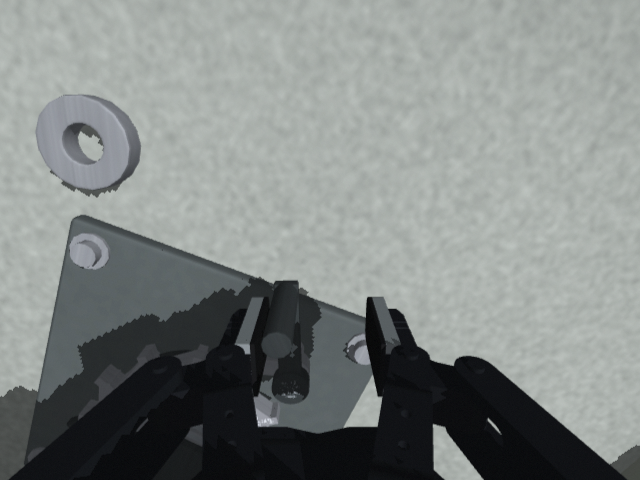

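The post at about (277,345) is against the left (trailing) pad, and the push force is about 3 N. I'll keep going.

>>> {"name": "carry_out", "arguments": {
  "motion": [
    {"jaw":0,"tx":-0.12,"ty":0.38,"tz":0,"wx":0,"wy":0,"wz":4},
    {"jaw":0,"tx":-0.12,"ty":0.38,"tz":0,"wx":0,"wy":0,"wz":4},
    {"jaw":0,"tx":-0.12,"ty":0.38,"tz":0,"wx":0,"wy":0,"wz":4},
    {"jaw":0,"tx":-0.12,"ty":0.38,"tz":0,"wx":0,"wy":0,"wz":4},
    {"jaw":0,"tx":-0.12,"ty":0.38,"tz":0,"wx":0,"wy":0,"wz":4},
    {"jaw":0,"tx":-0.12,"ty":0.38,"tz":0,"wx":0,"wy":0,"wz":4},
    {"jaw":0,"tx":-0.12,"ty":0.38,"tz":0,"wx":0,"wy":0,"wz":4},
    {"jaw":0,"tx":-0.12,"ty":0.38,"tz":0,"wx":0,"wy":0,"wz":4}
  ]
}}

```text
clock: 5.68
tcp_pos: [0.5677, 0.1572, 0.2338]
orientation: [0.0, 0.678, 0.735, -0.001]
wrist_force: [-3.6, -2.1, 1.2]
finger_gap: 0.0427
```

>>> {"name": "carry_out", "arguments": {
  "motion": [
    {"jaw":0,"tx":-0.06,"ty":0.19,"tz":0,"wx":0,"wy":0,"wz":2},
    {"jaw":0,"tx":-0.06,"ty":0.19,"tz":0,"wx":0,"wy":0,"wz":2}
  ]
}}

```text
clock: 5.92
tcp_pos: [0.5718, 0.1564, 0.2335]
orientation: [0.0, 0.704, 0.711, 0.0]
wrist_force: [-4.6, -0.7, 2.9]
finger_gap: 0.0428
```

```bash
python3 wl.py f_wrist
```

```text
t 5.92 tcp [0.5718 0.1564 0.2335] yaw 90.6 z [ 0.  0. -1.] F [-4.6 -0.7  2.9] gap 0.0428 q6 1.69
[[367.0, 287.0], [415.0, 517.0], [168.0, 557.0], [55.0, 352.0], [171.0, 388.0], [203.0, 329.0], [287.0, 380.0], [227.0, 568.0], [419.0, 703.0], [283.0, 349.0]]
```

View pics/f_wrist.png

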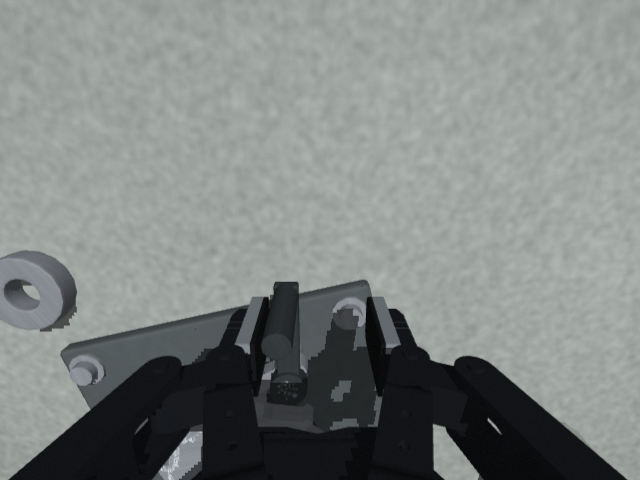

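>>> {"name": "carry_out", "arguments": {
  "motion": [
    {"jaw":0,"tx":-0.04,"ty":0.19,"tz":0,"wx":0,"wy":0,"wz":2},
    {"jaw":0,"tx":-0.04,"ty":0.15,"tz":0,"wx":0,"wy":0,"wz":1}
  ]
}}

```text
clock: 6.22
tcp_pos: [0.5749, 0.1557, 0.2328]
orientation: [-0.001, 0.722, 0.692, -0.0]
wrist_force: [-7.1, 0.7, 5.7]
finger_gap: 0.0428
```

>>> {"name": "carry_out", "arguments": {
  "motion": [
    {"jaw":0,"tx":-0.02,"ty":0.1,"tz":0,"wx":0,"wy":0,"wz":1}
  ]
}}

```text
clock: 6.35
tcp_pos: [0.5752, 0.1554, 0.2325]
orientation: [-0.001, 0.728, 0.686, -0.001]
wrist_force: [-9.6, -1.1, 7.0]
finger_gap: 0.0426
```

```bash
cat > look.py <<'E'
from st import *
import sys
s,R=st()
a=eyes.read_camera("side")[225:375,260:460]; cv2.imwrite("pics/%s_s.png"%sys.argv[1],cv2.resize(a,(800,600),interpolation=cv2.INTER_CUBIC))
a=eyes.read_camera("top")[190:310,225:385]; cv2.imwrite("pics/%s_t.png"%sys.argv[1],cv2.resize(a,(800,600),interpolation=cv2.INTER_CUBIC))
E
python3 look.py g; python3 wl.py g_wrist
```

```text
t 6.35 tcp [0.5752 0.1554 0.2325] yaw 86.6 z [-0.003  0.    -1.   ] F [-9.6 -1.1  7. ] gap 0.0426 q6 1.76
t 6.45 tcp [0.5752 0.1554 0.2325] yaw 86.6 z [-0.003  0.    -1.   ] F [-7.7  0.1  6. ] gap 0.0424 q6 1.76
[[364.0, 283.0], [431.0, 513.0], [187.0, 563.0], [61.0, 366.0], [168.0, 396.0], [201.0, 335.0], [289.0, 382.0], [240.0, 573.0], [436.0, 702.0], [275.0, 350.0]]
```

View pics/g_s.png

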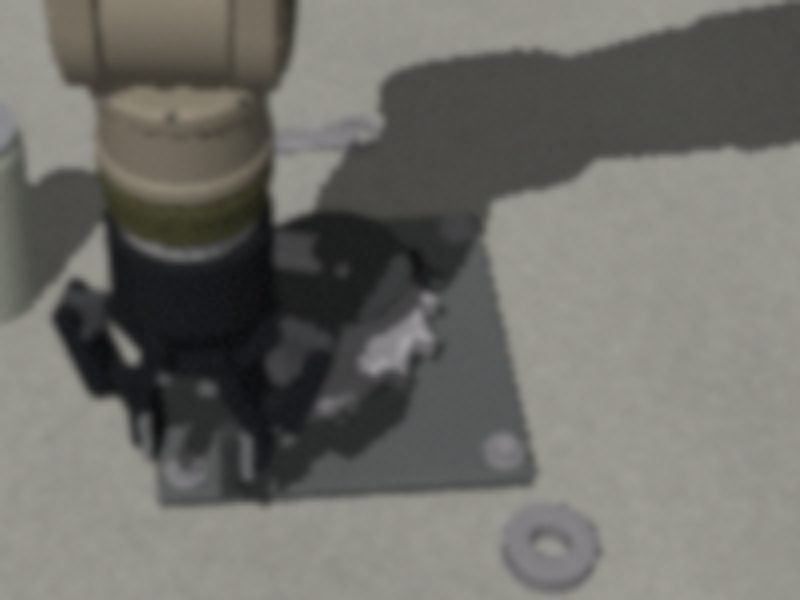

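View pics/g_wrist.png

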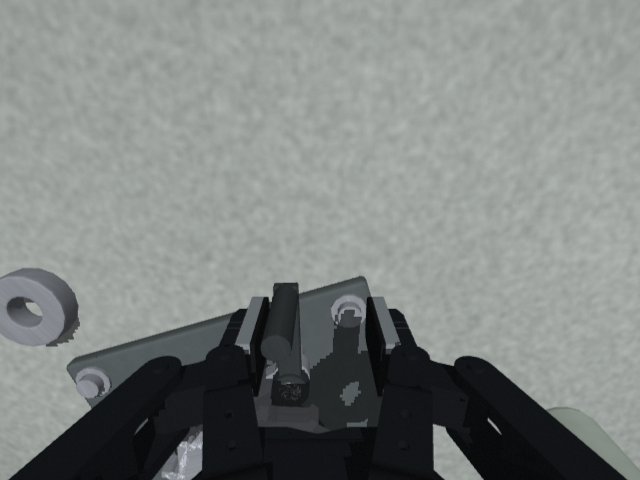

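>>> {"name": "carry_out", "arguments": {
  "motion": [
    {"jaw":0,"tx":0,"ty":0.12,"tz":0,"wx":0,"wy":0,"wz":0}
  ]
}}

```text
clock: 6.62
tcp_pos: [0.5756, 0.1554, 0.2324]
orientation: [-0.002, 0.728, 0.686, -0.002]
wrist_force: [-12.6, 0.2, 8.5]
finger_gap: 0.043
```

>>> {"name": "carry_out", "arguments": {
  "motion": [
    {"jaw":0,"tx":0,"ty":0.12,"tz":0,"wx":0,"wy":0,"wz":0}
  ]
}}

```text
clock: 6.75
tcp_pos: [0.576, 0.1554, 0.2323]
orientation: [-0.003, 0.728, 0.686, -0.002]
wrist_force: [-14.2, 0.8, 11.3]
finger_gap: 0.0426
```

>>> {"name": "carry_out", "arguments": {
  "motion": [
    {"jaw":0,"tx":0,"ty":-0.7,"tz":0,"wx":0,"wy":0,"wz":0},
    {"jaw":0,"tx":0,"ty":-0.7,"tz":0,"wx":0,"wy":0,"wz":0},
    {"jaw":0,"tx":0,"ty":0,"tz":-3.2,"wx":0,"wy":0,"wz":0},
    {"jaw":0,"tx":0,"ty":0,"tz":-3.2,"wx":0,"wy":0,"wz":0},
    {"jaw":0,"tx":0,"ty":0,"tz":-3.2,"wx":0,"wy":0,"wz":0},
    {"jaw":0.4,"tx":0,"ty":0,"tz":-1,"wx":0,"wy":0,"wz":-10.2},
    {"jaw":0.4,"tx":0,"ty":0,"tz":0,"wx":0,"wy":0,"wz":-10.2},
    {"jaw":0.4,"tx":0,"ty":0,"tz":0,"wx":0,"wy":0,"wz":-10.2},
    {"jaw":0.4,"tx":0,"ty":0,"tz":0,"wx":0,"wy":0,"wz":-10.2},
    {"jaw":0.4,"tx":0,"ty":0,"tz":0,"wx":0,"wy":0,"wz":-10.2},
    {"jaw":0.4,"tx":0,"ty":0,"tz":0,"wx":0,"wy":0,"wz":-10.2},
    {"jaw":0.4,"tx":0,"ty":0,"tz":0,"wx":0,"wy":0,"wz":-10.2},
    {"jaw":0.4,"tx":0,"ty":0,"tz":0,"wx":0,"wy":0,"wz":-10.2},
    {"jaw":0.4,"tx":0,"ty":0,"tz":0,"wx":0,"wy":0,"wz":-10.2},
    {"jaw":0.4,"tx":-1.9,"ty":-4.3,"tz":0,"wx":0,"wy":0,"wz":0},
    {"jaw":0.4,"tx":-1.9,"ty":-4.3,"tz":0,"wx":0,"wy":0,"wz":0},
    {"jaw":0.4,"tx":-1.9,"ty":-4.3,"tz":0,"wx":0,"wy":0,"wz":0}
  ]
}}

```text
clock: 8.88
tcp_pos: [0.619, 0.0242, 0.339]
orientation: [0.001, 0.014, 1.0, -0.0]
wrist_force: [0.5, 0.1, -0.2]
finger_gap: 0.06
```

```bash
cp v2.npy v.npy; python3 look.py i;python3 wl.py i_wrist
```

```text
t 8.88 tcp [0.619  0.0242 0.339 ] yaw 178.4 z [ 0.002 -0.    -1.   ] F [ 0.5  0.1 -0.2] gap 0.06 q6 -0.06
t 8.97 tcp [0.6201 0.0213 0.3386] yaw 178.1 z [ 0.003 -0.002 -1.   ] F [-1.2  0.2 -0.2] gap 0.06 q6 -0.06
[[469.0, 195.0], [244.0, 257.0], [148.0, 7.0], [425.0, -91.0], [524.0, 69.0], [490.0, 77.0], [429.0, 143.0], [322.0, 105.0], [326.0, 270.0], [545.0, 150.0]]
```

View pics/i_s.png

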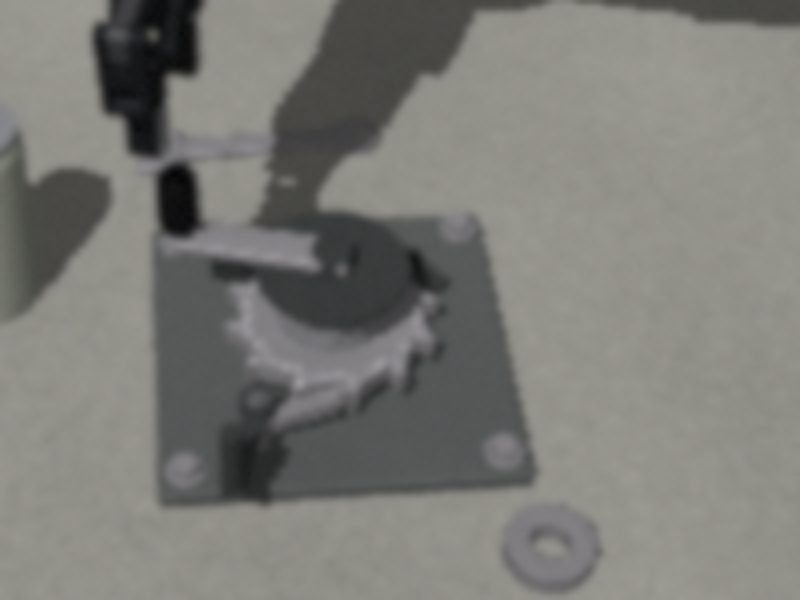

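View pics/i_wrist.png

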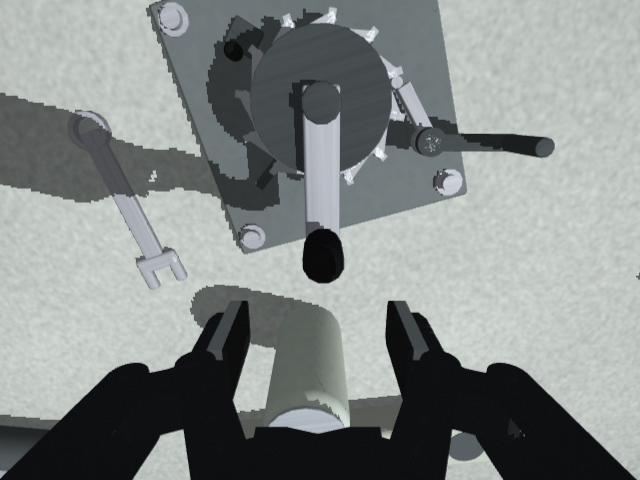

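The lever post top is at (544,148) and I predicted (545,150) for full release, so the throw is complete. The knob top is at about (324,262), so I'll align on it and descend.

>>> {"name": "carry_out", "arguments": {
  "motion": [
    {"jaw":0.2,"tx":0.5,"ty":0.4,"tz":0,"wx":0,"wy":0,"wz":0},
    {"jaw":0.2,"tx":0,"ty":0,"tz":2.5,"wx":0,"wy":0,"wz":0},
    {"jaw":0.2,"tx":0,"ty":0,"tz":2.5,"wx":0,"wy":0,"wz":0},
    {"jaw":0.2,"tx":0,"ty":0,"tz":2.4,"wx":0,"wy":0,"wz":0},
    {"jaw":0.2,"tx":0,"ty":0,"tz":0,"wx":0,"wy":0,"wz":0}
  ]
}}

```text
clock: 9.65
tcp_pos: [0.6115, 0.0313, 0.2629]
orientation: [-0.002, 0.013, 1.0, 0.0]
wrist_force: [-1.0, 0.0, 0.8]
finger_gap: 0.0513
```

```bash
python3 wl.py j_wrist
```

```text
t 9.65 tcp [0.6115 0.0313 0.2629] yaw 178.5 z [-0.004  0.    -1.   ] F [-1.   0.   0.8] gap 0.0513 q6 -0.05
[[497.0, 236.0], [209.0, 311.0], [70.0, -13.0], [447.0, -146.0], [602.0, 77.0], [537.0, 87.0], [450.0, 174.0], [300.0, 128.0], [302.0, 381.0], [624.0, 194.0]]
```

View pics/j_wrist.png

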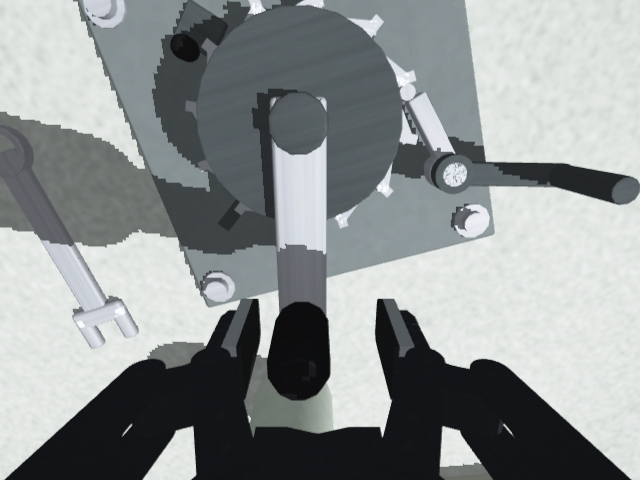

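The knob centre is at column 299 and the jaw centre at 318, so the knob sits about 7 mm toward -y. I'll correct that and close.

>>> {"name": "carry_out", "arguments": {
  "motion": [
    {"jaw":0.2,"tx":-0.2,"ty":-0.4,"tz":0,"wx":0,"wy":0,"wz":0},
    {"jaw":0.2,"tx":0,"ty":-0.35,"tz":0,"wx":0,"wy":0,"wz":0},
    {"jaw":-0.3,"tx":0,"ty":0,"tz":0,"wx":0,"wy":0,"wz":0},
    {"jaw":-0.3,"tx":0,"ty":0,"tz":0,"wx":0,"wy":0,"wz":0}
  ],
  "force": 30
}}

```text
clock: 10.2
tcp_pos: [0.615, 0.0218, 0.265]
orientation: [0.0, 0.014, 1.0, -0.0]
wrist_force: [0.3, 0.1, 0.4]
finger_gap: 0.0296
```

```bash
python3 wl.py k_wrist
```

```text
t 10.2 tcp [0.615  0.0218 0.265 ] yaw 178.4 z [ 0. -0. -1.] F [0.3 0.1 0.4] gap 0.0296 q6 -0.07
[[512.0, 228.0], [223.0, 303.0], [87.0, -22.0], [467.0, -159.0], [627.0, 63.0], [556.0, 76.0], [467.0, 164.0], [324.0, 115.0], [329.0, 367.0], [647.0, 181.0]]
```

View pics/k_wrist.png

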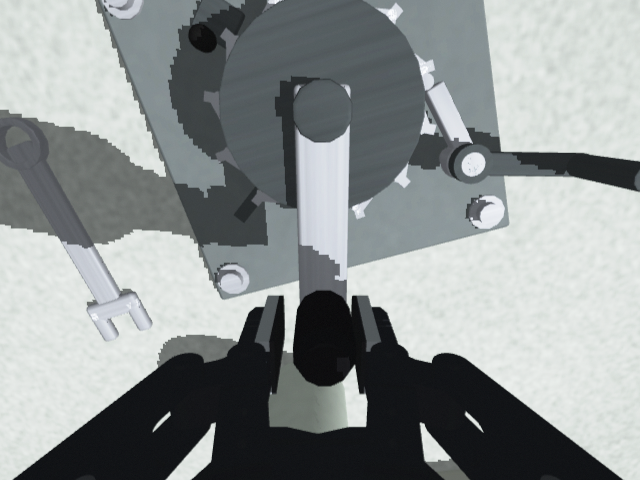

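>>> {"name": "carry_out", "arguments": {
  "motion": [
    {"jaw":-0.3,"tx":0,"ty":0.2,"tz":0,"wx":0,"wy":0,"wz":0},
    {"jaw":-0.6,"tx":0,"ty":0,"tz":0,"wx":0,"wy":0,"wz":0},
    {"jaw":-0.6,"tx":0,"ty":0,"tz":0,"wx":0,"wy":0,"wz":0},
    {"jaw":-0.6,"tx":0,"ty":0,"tz":0,"wx":0,"wy":0,"wz":0}
  ],
  "force": 40
}}

```text
clock: 10.75
tcp_pos: [0.615, 0.0241, 0.2647]
orientation: [-0.0, 0.014, 1.0, 0.0]
wrist_force: [-0.8, 0.4, 1.8]
finger_gap: 0.0228
```

The knob is gripped (gap 22.8 mm). Next I wind up in small steps.

>>> {"name": "carry_out", "arguments": {
  "motion": [
    {"jaw":-0.6,"tx":0,"ty":0.15,"tz":0,"wx":0,"wy":0,"wz":-1},
    {"jaw":-0.6,"tx":0,"ty":0.15,"tz":0,"wx":0,"wy":0,"wz":-1},
    {"jaw":-0.6,"tx":0,"ty":0.15,"tz":0,"wx":0,"wy":0,"wz":-1}
  ]
}}

```text
clock: 11.12
tcp_pos: [0.6151, 0.027, 0.2648]
orientation: [-0.0, -0.012, 1.0, -0.002]
wrist_force: [-1.2, -8.3, 2.1]
finger_gap: 0.0229
```

```bash
python3 wl.py l_wrist
```

```text
t 11.12 tcp [0.6151 0.027  0.2648] yaw -178.6 z [-0.    -0.005 -1.   ] F [-1.2 -8.3  2.1] gap 0.0229 q6 -0.11
[[505.0, 238.0], [214.0, 299.0], [93.0, -36.0], [480.0, -148.0], [626.0, 81.0], [556.0, 89.0], [464.0, 172.0], [324.0, 116.0], [316.0, 368.0], [640.0, 198.0]]
```

View pics/l_wrist.png

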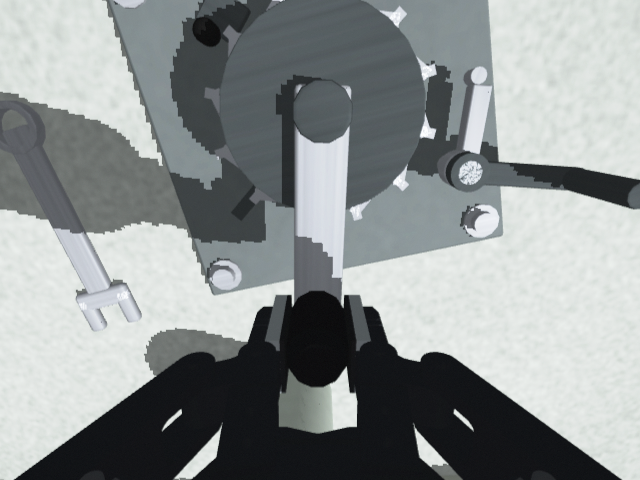

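Run:
```python
from h import *
cw=eyes.calibration("wrist"); n=back(cw,(478,76),.038); h=back(cw,(323,111),.09); print(n,h,np.linalg.norm(n[:2]-h[:2]))
```

```text
[0.51130824 0.10477249 0.038     ] [0.5306022  0.02714108 0.09      ] 0.07999307732087381
```

>>> {"name": "carry_out", "arguments": {
  "motion": [
    {"jaw":-0.6,"tx":0.01,"ty":-0.3,"tz":0,"wx":0,"wy":0,"wz":2},
    {"jaw":-0.6,"tx":0.01,"ty":-0.3,"tz":0,"wx":0,"wy":0,"wz":2},
    {"jaw":-0.6,"tx":0.01,"ty":-0.445,"tz":0,"wx":0,"wy":0,"wz":3},
    {"jaw":-0.6,"tx":0.01,"ty":-0.445,"tz":0,"wx":0,"wy":0,"wz":3},
    {"jaw":-0.6,"tx":0.01,"ty":-0.445,"tz":0,"wx":0,"wy":0,"wz":3}
  ]
}}

```text
clock: 11.8
tcp_pos: [0.6131, 0.0077, 0.2647]
orientation: [-0.0, 0.102, 0.995, -0.002]
wrist_force: [-2.9, -6.9, 2.9]
finger_gap: 0.023
```

```bash
cat > ck.py <<'E'
from st import *
s,R=st()
p=s["tcp_pos"][:2]; 
for ax in ([.530,.0263],):
    d=p-ax; a=np.arctan2(d[1],d[0]); t=np.array([-np.sin(a),np.cos(a)]); F=s["wrist_force"][:2]
    print("r",np.linalg.norm(d).round(4),"ang deg",np.degrees(a).round(1),"drum~",(a+.028).round(3),"Ft(ccw+)",(F@t).round(1),"Fr",(F@d/np.linalg.norm(d)).round(1))
E
python3 ck.py
```

```text
t 11.8 tcp [0.6131 0.0077 0.2647] yaw 168.3 z [-0.001 -0.004 -1.   ] F [-2.9 -6.9  2.9] gap 0.023 q6 0.09
r 0.0852 ang deg -12.6 drum~ -0.192 Ft(ccw+) -7.3 Fr -1.3
```

The pawl nose measures 80.0 mm from the axis, so it is fully off. The drum is held at -7.3 N tangential. Easing back.

>>> {"name": "carry_out", "arguments": {
  "motion": [
    {"jaw":-0.6,"tx":0.01,"ty":-0.445,"tz":0,"wx":0,"wy":0,"wz":3},
    {"jaw":-0.6,"tx":0.01,"ty":-0.445,"tz":0,"wx":0,"wy":0,"wz":3},
    {"jaw":-0.6,"tx":0.01,"ty":-0.445,"tz":0,"wx":0,"wy":0,"wz":3},
    {"jaw":-0.6,"tx":0.01,"ty":-0.445,"tz":0,"wx":0,"wy":0,"wz":3},
    {"jaw":-0.6,"tx":0.01,"ty":-0.445,"tz":0,"wx":0,"wy":0,"wz":3},
    {"jaw":-0.6,"tx":0.01,"ty":-0.445,"tz":0,"wx":0,"wy":0,"wz":3},
    {"jaw":-0.6,"tx":0.01,"ty":-0.445,"tz":0,"wx":0,"wy":0,"wz":3},
    {"jaw":-0.6,"tx":0.01,"ty":-0.445,"tz":0,"wx":0,"wy":0,"wz":3},
    {"jaw":-0.6,"tx":0.01,"ty":-0.445,"tz":0,"wx":0,"wy":0,"wz":3},
    {"jaw":-0.6,"tx":0.01,"ty":-0.445,"tz":0,"wx":0,"wy":0,"wz":3}
  ]
}}

```text
clock: 13.05
tcp_pos: [0.593, -0.0313, 0.2647]
orientation: [-0.0, 0.356, 0.934, -0.002]
wrist_force: [-4.2, -4.0, 4.8]
finger_gap: 0.0233
```

```bash
python3 ck.py; python3 wl.py m_wrist
```

```text
t 13.05 tcp [ 0.593  -0.0313  0.2647] yaw 138.3 z [-0.002 -0.003 -1.   ] F [-4.2 -4.   4.8] gap 0.0233 q6 0.54
r 0.0853 ang deg -42.4 drum~ -0.713 Ft(ccw+) -5.8 Fr -0.4
t 13.05 tcp [ 0.593  -0.0313  0.2647] yaw 138.3 z [-0.002 -0.003 -1.   ] F [-4.2 -4.   4.8] gap 0.0233 q6 0.54
[[570.0, 63.0], [360.0, 321.0], [96.0, 162.0], [265.0, -204.0], [567.0, -184.0], [502.0, -104.0], [479.0, 46.0], [325.0, 113.0], [492.0, 314.0], [688.0, -101.0]]
```

View pics/m_wrist.png

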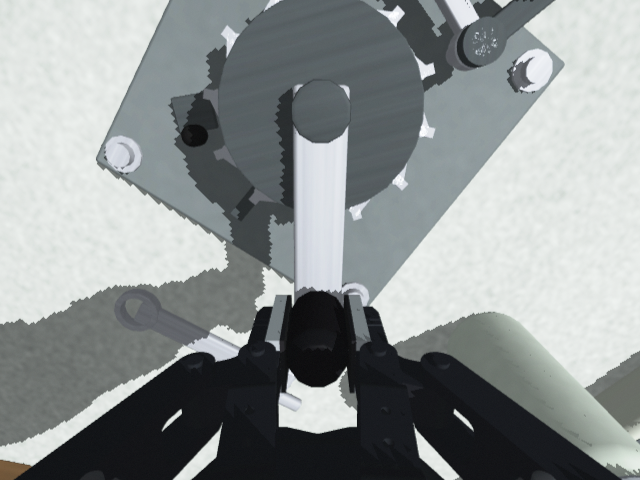

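The rubber stop is at (195,135). The lug under the wheel is at (243,203) and moves with the crank. I'll estimate the angle left between them.

```bash
python3 - <<'E'
from h import *
cw=eyes.calibration("wrist"); ax=np.array([.530,.0263])
for n,uv,z in(("stop",(195,135),.026),("stop",(195,135),.034),("lug",(243,203),.02),("lug",(237,210),.02),("lug",(248,190),.02)):
    d=back(cw,uv,z)[:2]-ax; print(n,np.linalg.norm(d).round(4),np.degrees(np.arctan2(d[1],d[0])).round(1))
E
python3 -c "
import cv2
a=cv2.imread('pics/m_wrist.png')[80:260,130:370];cv2.imwrite('pics/m2.png',cv2.resize(a,(800,600),interpolation=cv2.INTER_CUBIC))"
```

```text
stop 0.0705 -122.3
stop 0.0678 -122.2
lug 0.0697 -83.7
lug 0.0757 -83.7
lug 0.0614 -86.2
```

View pics/m2.png

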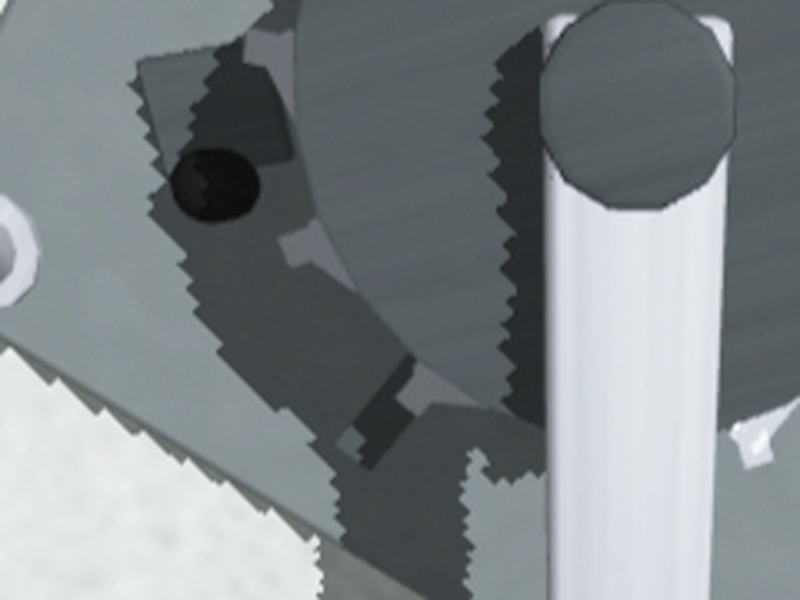

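About 38° centre to centre, which leaves roughly 30° before contact. I'll go 18° at the same pace, then slow down.

>>> {"name": "carry_out", "arguments": {
  "motion": [
    {"jaw":-0.6,"tx":0.01,"ty":-0.445,"tz":0,"wx":0,"wy":0,"wz":3},
    {"jaw":-0.6,"tx":0.01,"ty":-0.445,"tz":0,"wx":0,"wy":0,"wz":3},
    {"jaw":-0.6,"tx":0.01,"ty":-0.445,"tz":0,"wx":0,"wy":0,"wz":3},
    {"jaw":-0.6,"tx":0.01,"ty":-0.445,"tz":0,"wx":0,"wy":0,"wz":3}
  ]
}}

```text
clock: 13.6
tcp_pos: [0.5797, -0.0431, 0.2647]
orientation: [-0.001, 0.452, 0.892, -0.002]
wrist_force: [-5.5, -4.4, 4.4]
finger_gap: 0.0226
```

```bash
python3 ck.py
```

```text
t 13.6 tcp [ 0.5797 -0.0431  0.2647] yaw 126.3 z [-0.002 -0.002 -1.   ] F [-5.5 -4.4  4.4] gap 0.0226 q6 0.73
r 0.0854 ang deg -54.4 drum~ -0.921 Ft(ccw+) -7.0 Fr 0.3
```

>>> {"name": "carry_out", "arguments": {
  "motion": [
    {"jaw":-0.6,"tx":0.01,"ty":-0.297,"tz":0,"wx":0,"wy":0,"wz":2},
    {"jaw":-0.6,"tx":0.01,"ty":-0.297,"tz":0,"wx":0,"wy":0,"wz":2}
  ]
}}

```text
clock: 13.85
tcp_pos: [0.5747, -0.0464, 0.2647]
orientation: [-0.0, 0.482, 0.876, -0.002]
wrist_force: [-4.7, -5.1, 3.5]
finger_gap: 0.0229
```

```bash
python3 ck.py;  python3 wl.py n_wrist; python3 -c "
import cv2
a=cv2.imread('pics/n_wrist.png')[80:260,130:370];cv2.imwrite('pics/n2.png',cv2.resize(a,(800,600),interpolation=cv2.INTER_CUBIC))"
```

```text
t 13.85 tcp [ 0.5747 -0.0464  0.2647] yaw 122.3 z [-0.002 -0.002 -1.   ] F [-4.7 -5.1  3.5] gap 0.0229 q6 0.79
r 0.0853 ang deg -58.4 drum~ -0.991 Ft(ccw+) -6.7 Fr 1.9
t 13.85 tcp [ 0.5747 -0.0464  0.2647] yaw 122.3 z [-0.002 -0.002 -1.   ] F [-4.7 -5.1  3.5] gap 0.0229 q6 0.79
[[562.0, -16.0], [414.0, 305.0], [127.0, 220.0], [188.0, -168.0], [490.0, -263.0], [443.0, -159.0], [461.0, -2.0], [325.0, 112.0], [550.0, 264.0], [646.0, -229.0]]
```

View pics/n2.png

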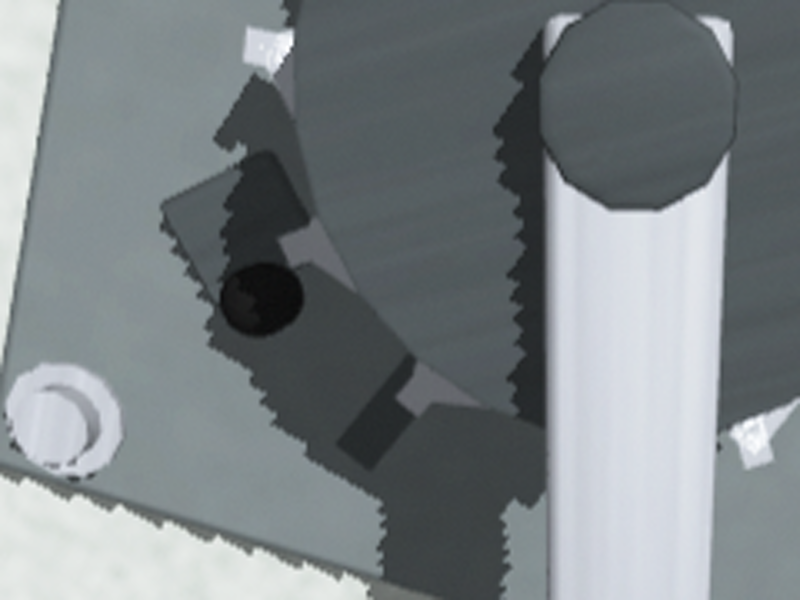

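>>> {"name": "carry_out", "arguments": {
  "motion": [
    {"jaw":-0.6,"tx":0.01,"ty":-0.297,"tz":0,"wx":0,"wy":0,"wz":2},
    {"jaw":-0.6,"tx":0.01,"ty":-0.297,"tz":0,"wx":0,"wy":0,"wz":2},
    {"jaw":-0.6,"tx":0.01,"ty":-0.297,"tz":0,"wx":0,"wy":0,"wz":2}
  ]
}}

```text
clock: 14.28
tcp_pos: [0.5669, -0.0506, 0.2647]
orientation: [-0.0, 0.528, 0.85, -0.002]
wrist_force: [-4.9, -4.3, 4.4]
finger_gap: 0.0232
```

```bash
python3 ck.py
```

```text
t 14.28 tcp [ 0.5669 -0.0506  0.2647] yaw 116.3 z [-0.002 -0.002 -1.   ] F [-4.9 -4.3  4.4] gap 0.0232 q6 0.88
r 0.0853 ang deg -64.3 drum~ -1.095 Ft(ccw+) -6.3 Fr 1.8
```

>>> {"name": "carry_out", "arguments": {
  "motion": [
    {"jaw":-0.6,"tx":0,"ty":-0.15,"tz":0,"wx":0,"wy":0,"wz":1},
    {"jaw":-0.6,"tx":0,"ty":-0.15,"tz":0,"wx":0,"wy":0,"wz":1}
  ]
}}

```text
clock: 14.52
tcp_pos: [0.5642, -0.0519, 0.2647]
orientation: [-0.0, 0.542, 0.84, -0.002]
wrist_force: [-6.1, -5.8, 4.2]
finger_gap: 0.0227
```

```bash
python3 ck.py
```

```text
t 14.53 tcp [ 0.5642 -0.0519  0.2647] yaw 114.3 z [-0.003 -0.002 -1.   ] F [-6.1 -5.8  4.2] gap 0.0227 q6 0.91
r 0.0853 ang deg -66.4 drum~ -1.131 Ft(ccw+) -7.9 Fr 2.9
```

>>> {"name": "carry_out", "arguments": {
  "motion": [
    {"jaw":-0.6,"tx":0,"ty":-0.15,"tz":0,"wx":0,"wy":0,"wz":1}
  ]
}}

```text
clock: 14.65
tcp_pos: [0.5628, -0.0525, 0.2647]
orientation: [-0.0, 0.549, 0.836, -0.002]
wrist_force: [-5.3, -5.0, 4.8]
finger_gap: 0.0231
```

```bash
python3 ck.py;  python3 wl.py o_wrist; python3 -c "
import cv2
a=cv2.imread('pics/o_wrist.png')[80:260,130:370];cv2.imwrite('pics/o2.png',cv2.resize(a,(800,600),interpolation=cv2.INTER_CUBIC))"
```

```text
t 14.65 tcp [ 0.5628 -0.0525  0.2647] yaw 113.3 z [-0.003 -0.002 -1.   ] F [-5.3 -5.   4.8] gap 0.0231 q6 0.93
r 0.0853 ang deg -67.4 drum~ -1.148 Ft(ccw+) -6.8 Fr 2.5
t 14.65 tcp [ 0.5628 -0.0525  0.2647] yaw 113.3 z [-0.003 -0.002 -1.   ] F [-5.3 -5.   4.8] gap 0.0231 q6 0.93
[[548.0, -60.0], [443.0, 290.0], [149.0, 247.0], [152.0, -138.0], [436.0, -295.0], [403.0, -180.0], [445.0, -27.0], [325.0, 111.0], [579.0, 228.0], [605.0, -295.0]]
```

View pics/o2.png

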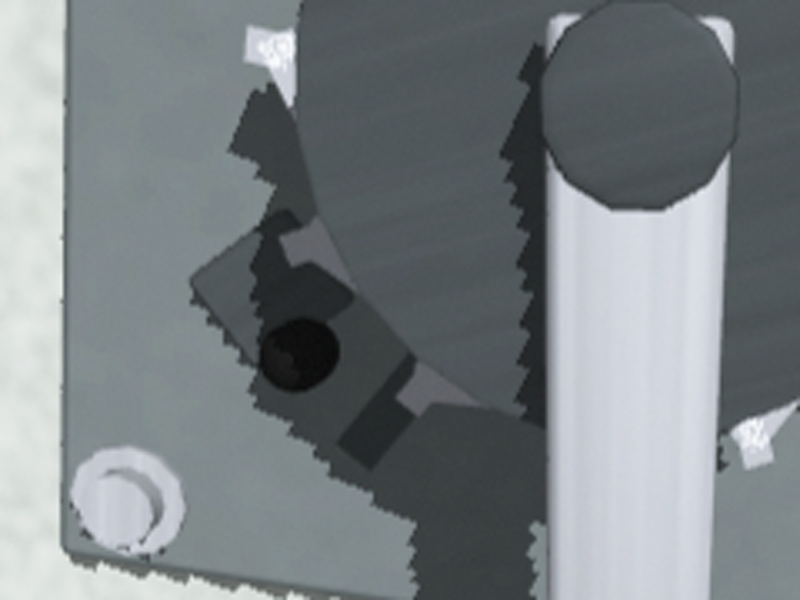

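About 4° left, by eye. Single-degree steps now.

>>> {"name": "carry_out", "arguments": {
  "motion": [
    {"jaw":-0.6,"tx":0,"ty":-0.15,"tz":0,"wx":0,"wy":0,"wz":1},
    {"jaw":-0.6,"tx":0,"ty":-0.15,"tz":0,"wx":0,"wy":0,"wz":1}
  ]
}}

```text
clock: 14.95
tcp_pos: [0.56, -0.0536, 0.2647]
orientation: [-0.001, 0.564, 0.826, -0.002]
wrist_force: [-6.6, -5.0, 4.4]
finger_gap: 0.023
```

```bash
python3 ck.py
```

```text
t 14.95 tcp [ 0.56   -0.0536  0.2647] yaw 111.4 z [-0.003 -0.002 -1.   ] F [-6.6 -5.   4.4] gap 0.023 q6 0.96
r 0.0853 ang deg -69.4 drum~ -1.184 Ft(ccw+) -7.9 Fr 2.4
```

>>> {"name": "carry_out", "arguments": {
  "motion": [
    {"jaw":-0.6,"tx":0,"ty":-0.15,"tz":0,"wx":0,"wy":0,"wz":1}
  ]
}}

```text
clock: 15.08
tcp_pos: [0.5586, -0.0541, 0.2647]
orientation: [-0.001, 0.571, 0.821, -0.002]
wrist_force: [-4.9, -4.9, 5.0]
finger_gap: 0.023
```

```bash
python3 ck.py
```

```text
t 15.07 tcp [ 0.5586 -0.0541  0.2647] yaw 110.4 z [-0.003 -0.002 -1.   ] F [-4.9 -4.9  5. ] gap 0.023 q6 0.98
r 0.0853 ang deg -70.4 drum~ -1.201 Ft(ccw+) -6.2 Fr 3.0
```

>>> {"name": "carry_out", "arguments": {
  "motion": [
    {"jaw":-0.6,"tx":0,"ty":-0.15,"tz":0,"wx":0,"wy":0,"wz":1}
  ]
}}

```text
clock: 15.2
tcp_pos: [0.5572, -0.0546, 0.2647]
orientation: [-0.001, 0.578, 0.816, -0.002]
wrist_force: [-5.8, -4.3, 4.6]
finger_gap: 0.0232
```

```bash
python3 ck.py;  python3 wl.py p_wrist; python3 -c "
import cv2
a=cv2.imread('pics/p_wrist.png')[80:260,130:370];cv2.imwrite('pics/p2.png',cv2.resize(a,(800,600),interpolation=cv2.INTER_CUBIC))"
```

```text
t 15.2 tcp [ 0.5572 -0.0546  0.2647] yaw 109.4 z [-0.003 -0.002 -1.   ] F [-5.8 -4.3  4.6] gap 0.0232 q6 0.99
r 0.0853 ang deg -71.4 drum~ -1.219 Ft(ccw+) -6.9 Fr 2.2
t 15.2 tcp [ 0.5572 -0.0546  0.2647] yaw 109.4 z [-0.003 -0.002 -1.   ] F [-5.8 -4.3  4.6] gap 0.0232 q6 0.99
[[539.0, -79.0], [456.0, 281.0], [160.0, 257.0], [138.0, -122.0], [410.0, -305.0], [384.0, -187.0], [436.0, -37.0], [326.0, 111.0], [591.0, 210.0], [582.0, -322.0]]
```

View pics/p2.png

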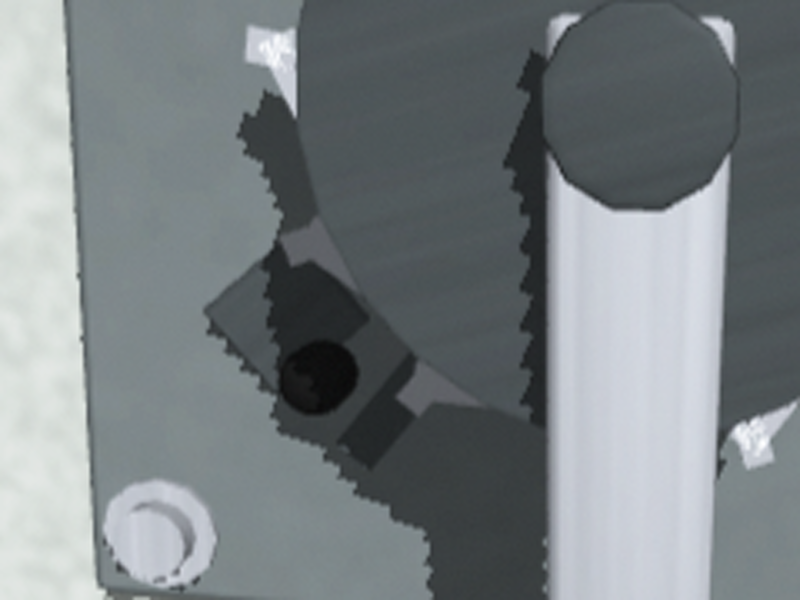

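>>> {"name": "carry_out", "arguments": {
  "motion": [
    {"jaw":-0.6,"tx":0,"ty":-0.15,"tz":0,"wx":0,"wy":0,"wz":1}
  ]
}}

```text
clock: 15.38
tcp_pos: [0.5557, -0.0551, 0.2647]
orientation: [-0.001, 0.585, 0.811, -0.002]
wrist_force: [-5.8, -5.1, 5.0]
finger_gap: 0.0232
```

```bash
python3 ck.py
```

```text
t 15.38 tcp [ 0.5557 -0.0551  0.2647] yaw 108.4 z [-0.003 -0.002 -1.   ] F [-5.8 -5.1  5. ] gap 0.0232 q6 1.01
r 0.0853 ang deg -72.4 drum~ -1.236 Ft(ccw+) -7.1 Fr 3.1
```

>>> {"name": "carry_out", "arguments": {
  "motion": [
    {"jaw":-0.6,"tx":0,"ty":-0.15,"tz":0,"wx":0,"wy":0,"wz":1}
  ]
}}

```text
clock: 15.5
tcp_pos: [0.5543, -0.0555, 0.2647]
orientation: [-0.001, 0.592, 0.806, -0.002]
wrist_force: [-5.6, -3.6, 5.0]
finger_gap: 0.0233
```

```bash
python3 ck.py
```

```text
t 15.5 tcp [ 0.5543 -0.0555  0.2647] yaw 107.4 z [-0.003 -0.002 -1.   ] F [-5.6 -3.6  5. ] gap 0.0233 q6 1.02
r 0.0853 ang deg -73.5 drum~ -1.254 Ft(ccw+) -6.4 Fr 1.9
```

>>> {"name": "carry_out", "arguments": {
  "motion": [
    {"jaw":-0.6,"tx":0,"ty":-0.15,"tz":0,"wx":0,"wy":0,"wz":1}
  ]
}}

```text
clock: 15.62
tcp_pos: [0.5529, -0.0559, 0.2647]
orientation: [-0.001, 0.599, 0.801, -0.002]
wrist_force: [-4.6, -4.3, 4.9]
finger_gap: 0.0232
```

```bash
python3 ck.py
```

```text
t 15.62 tcp [ 0.5529 -0.0559  0.2647] yaw 106.4 z [-0.003 -0.002 -1.   ] F [-4.6 -4.3  4.9] gap 0.0232 q6 1.04
r 0.0853 ang deg -74.5 drum~ -1.272 Ft(ccw+) -5.5 Fr 2.9
```

>>> {"name": "carry_out", "arguments": {
  "motion": [
    {"jaw":-0.6,"tx":0,"ty":-0.15,"tz":0,"wx":0,"wy":0,"wz":1}
  ]
}}

```text
clock: 15.75
tcp_pos: [0.5516, -0.0563, 0.2647]
orientation: [-0.0, 0.606, 0.795, -0.001]
wrist_force: [-4.3, -2.8, 3.1]
finger_gap: 0.023
```

```bash
python3 ck.py;  python3 wl.py q_wrist; python3 -c "
import cv2
a=cv2.imread('pics/q_wrist.png')[80:260,130:370];cv2.imwrite('pics/q2.png',cv2.resize(a,(800,600),interpolation=cv2.INTER_CUBIC))"; python3 ck.py
```

```text
t 15.75 tcp [ 0.5516 -0.0563  0.2647] yaw 105.4 z [-0.002 -0.002 -1.   ] F [-4.3 -2.8  3.1] gap 0.023 q6 1.06
r 0.0854 ang deg -75.3 drum~ -1.286 Ft(ccw+) -4.9 Fr 1.6
t 15.75 tcp [ 0.5516 -0.0563  0.2647] yaw 105.4 z [-0.002 -0.002 -1.   ] F [-4.3 -2.8  3.1] gap 0.023 q6 1.06
[[528.0, -97.0], [467.0, 272.0], [171.0, 267.0], [125.0, -105.0], [382.0, -312.0], [364.0, -191.0], [426.0, -46.0], [325.0, 111.0], [601.0, 192.0], [555.0, -347.0]]
t 15.8 tcp [ 0.5516 -0.0563  0.2647] yaw 105.3 z [-0.002 -0.002 -1.   ] F [-4.1 -4.7  4.4] gap 0.0231 q6 1.06
r 0.0854 ang deg -75.4 drum~ -1.288 Ft(ccw+) -5.2 Fr 3.5
```

View pics/q2.png

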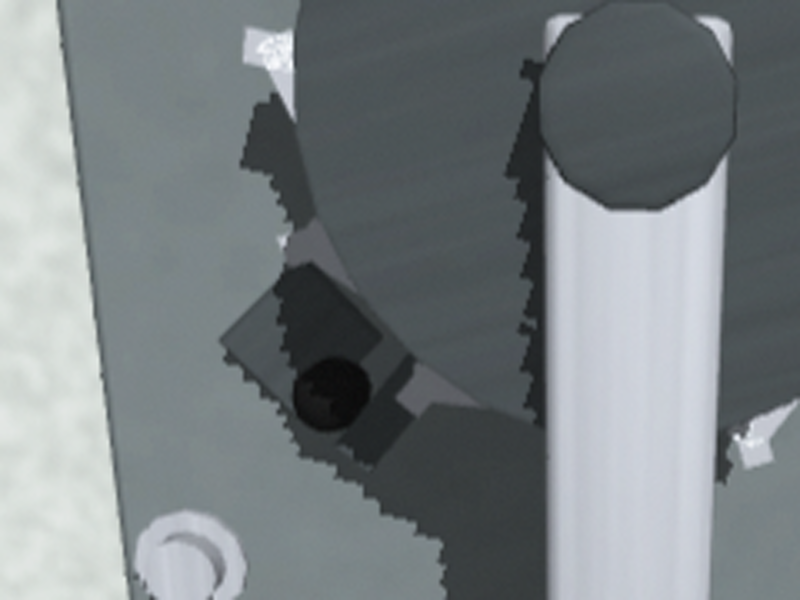

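The stop and lug are touching and the force is falling from 7 to 5 N. I'll continue to balance.

>>> {"name": "carry_out", "arguments": {
  "motion": [
    {"jaw":-0.6,"tx":0,"ty":-0.15,"tz":0,"wx":0,"wy":0,"wz":1}
  ]
}}

```text
clock: 15.92
tcp_pos: [0.5506, -0.0566, 0.2647]
orientation: [-0.0, 0.613, 0.79, -0.001]
wrist_force: [-3.3, -3.7, 3.0]
finger_gap: 0.0229
```

```bash
python3 ck.py
```

```text
t 15.93 tcp [ 0.5506 -0.0566  0.2647] yaw 104.4 z [-0.001 -0.001 -1.   ] F [-3.3 -3.7  3. ] gap 0.0229 q6 1.07
r 0.0854 ang deg -76.0 drum~ -1.299 Ft(ccw+) -4.1 Fr 2.8
```

>>> {"name": "carry_out", "arguments": {
  "motion": [
    {"jaw":-0.6,"tx":0,"ty":-0.15,"tz":0,"wx":0,"wy":0,"wz":1}
  ]
}}

```text
clock: 16.05
tcp_pos: [0.5496, -0.0569, 0.2647]
orientation: [0.0, 0.62, 0.785, -0.0]
wrist_force: [-1.8, -3.6, 1.9]
finger_gap: 0.023
```

```bash
python3 ck.py
```

```text
t 16.05 tcp [ 0.5496 -0.0569  0.2647] yaw 103.4 z [ 0.    -0.001 -1.   ] F [-1.8 -3.6  1.9] gap 0.023 q6 1.09
r 0.0854 ang deg -76.8 drum~ -1.312 Ft(ccw+) -2.6 Fr 3.1
```

>>> {"name": "carry_out", "arguments": {
  "motion": [
    {"jaw":-0.6,"tx":0,"ty":-0.15,"tz":0,"wx":0,"wy":0,"wz":1}
  ]
}}

```text
clock: 16.18
tcp_pos: [0.5485, -0.0571, 0.2648]
orientation: [0.001, 0.627, 0.779, 0.0]
wrist_force: [0.3, -3.9, 1.0]
finger_gap: 0.0229
```

```bash
python3 ck.py
```

```text
t 16.18 tcp [ 0.5485 -0.0571  0.2648] yaw 102.3 z [ 0.001 -0.001 -1.   ] F [ 0.3 -3.9  1. ] gap 0.0229 q6 1.11
r 0.0854 ang deg -77.5 drum~ -1.325 Ft(ccw+) -0.5 Fr 3.8
```

>>> {"name": "carry_out", "arguments": {
  "motion": [
    {"jaw":-0.6,"tx":0,"ty":-0.1,"tz":0,"wx":0,"wy":0,"wz":0.7},
    {"jaw":-0.6,"tx":0,"ty":0,"tz":0,"wx":0,"wy":0,"wz":0}
  ]
}}

```text
clock: 16.42
tcp_pos: [0.5476, -0.0572, 0.2648]
orientation: [0.001, 0.631, 0.776, 0.0]
wrist_force: [1.4, -3.7, -1.1]
finger_gap: 0.023
```

```bash
python3 ck.py
```

```text
t 16.43 tcp [ 0.5476 -0.0572  0.2648] yaw 101.7 z [ 0.001 -0.    -1.   ] F [ 1.4 -3.7 -1.1] gap 0.023 q6 1.12
r 0.0854 ang deg -78.1 drum~ -1.335 Ft(ccw+) 0.6 Fr 3.9
```

The forces balance (tangential about 0). I'll let go, and rise once clear.

>>> {"name": "carry_out", "arguments": {
  "motion": [
    {"jaw":-0.2,"tx":0,"ty":0,"tz":0,"wx":0,"wy":0,"wz":0},
    {"jaw":0.0,"tx":0,"ty":0,"tz":0,"wx":0,"wy":0,"wz":0},
    {"jaw":0.2,"tx":0,"ty":0,"tz":0,"wx":0,"wy":0,"wz":0},
    {"jaw":0.2,"tx":0,"ty":0,"tz":0,"wx":0,"wy":0,"wz":0}
  ]
}}

```text
clock: 16.92
tcp_pos: [0.5472, -0.057, 0.2646]
orientation: [-0.0, 0.631, 0.776, 0.0]
wrist_force: [0.4, 0.2, -0.2]
finger_gap: 0.0512
```

```bash
python3 ck.py;  python3 wl.py r_wrist
```

```text
t 16.93 tcp [ 0.5472 -0.057   0.2646] yaw 101.7 z [-0.  0. -1.] F [ 0.4  0.2 -0.2] gap 0.0512 q6 1.12
r 0.085 ang deg -78.4 drum~ -1.339 Ft(ccw+) 0.4 Fr -0.1
t 16.93 tcp [ 0.5472 -0.057   0.2646] yaw 101.7 z [-0.  0. -1.] F [ 0.4  0.2 -0.2] gap 0.0512 q6 1.12
[[514.0, -111.0], [475.0, 264.0], [179.0, 277.0], [111.0, -88.0], [352.0, -312.0], [342.0, -192.0], [414.0, -52.0], [321.0, 112.0], [605.0, 175.0], [524.0, -363.0]]
```

View pics/r_wrist.png

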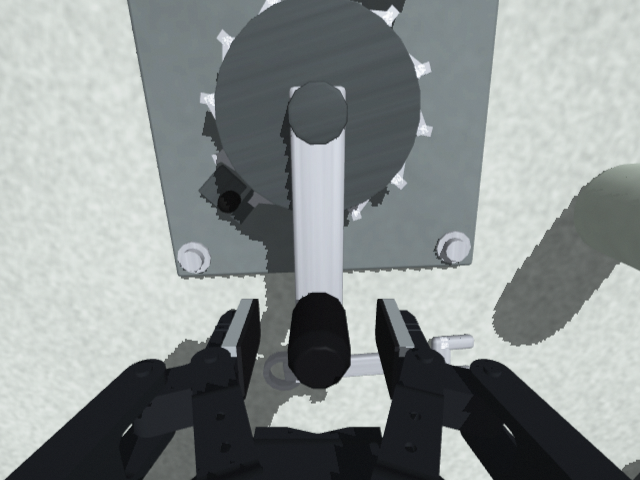

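The jaws are clear on both sides (knob at 319, pads at 258 and 377) and the wrist force is zero. Rising.

>>> {"name": "carry_out", "arguments": {
  "motion": [
    {"jaw":0.2,"tx":0,"ty":0,"tz":-2,"wx":0,"wy":0,"wz":0},
    {"jaw":0.2,"tx":0,"ty":0,"tz":-3,"wx":0,"wy":0,"wz":0},
    {"jaw":0.2,"tx":0,"ty":0,"tz":-4,"wx":0,"wy":0,"wz":0},
    {"jaw":0.2,"tx":0,"ty":0,"tz":-4,"wx":0,"wy":0,"wz":0},
    {"jaw":0.2,"tx":0,"ty":0,"tz":-2,"wx":0,"wy":0,"wz":0},
    {"jaw":0.2,"tx":0,"ty":0,"tz":0,"wx":0,"wy":0,"wz":0},
    {"jaw":0.2,"tx":0,"ty":0,"tz":0,"wx":0,"wy":0,"wz":0}
  ]
}}

```text
clock: 17.85
tcp_pos: [0.547, -0.0571, 0.4136]
orientation: [-0.001, 0.631, 0.776, -0.0]
wrist_force: [-0.0, -0.1, -0.4]
finger_gap: 0.0514
```

```bash
python3 wl.py s_wrist; python3 look.py s
```

```text
t 17.85 tcp [ 0.547  -0.0571  0.4136] yaw 101.7 z [-0.001  0.    -1.   ] F [-0.  -0.1 -0.4] gap 0.0514 q6 1.12
[[427.0, -9.0], [418.0, 210.0], [230.0, 219.0], [203.0, 3.0], [332.0, -63.0], [330.0, -37.0], [369.0, 27.0], [320.0, 115.0], [441.0, 143.0], [403.0, -80.0]]
t 17.9 tcp [ 0.5469 -0.057   0.4132] yaw 101.7 z [-0.002  0.001 -1.   ] F [ 0.5  0.9 -0.1] gap 0.0513 q6 1.12
```

View pics/s_wrist.png

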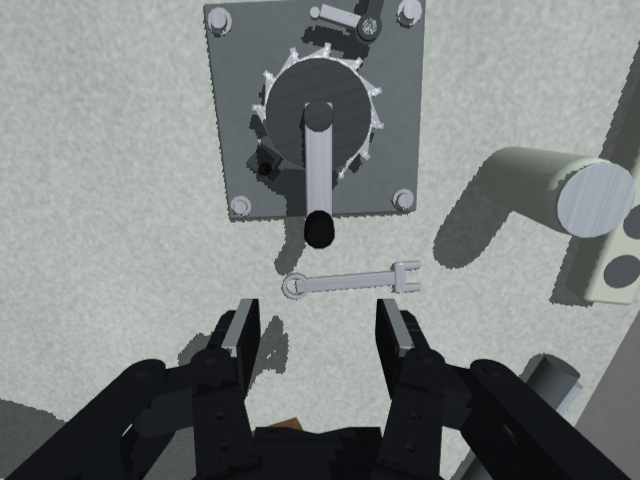

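View pics/s_s.png

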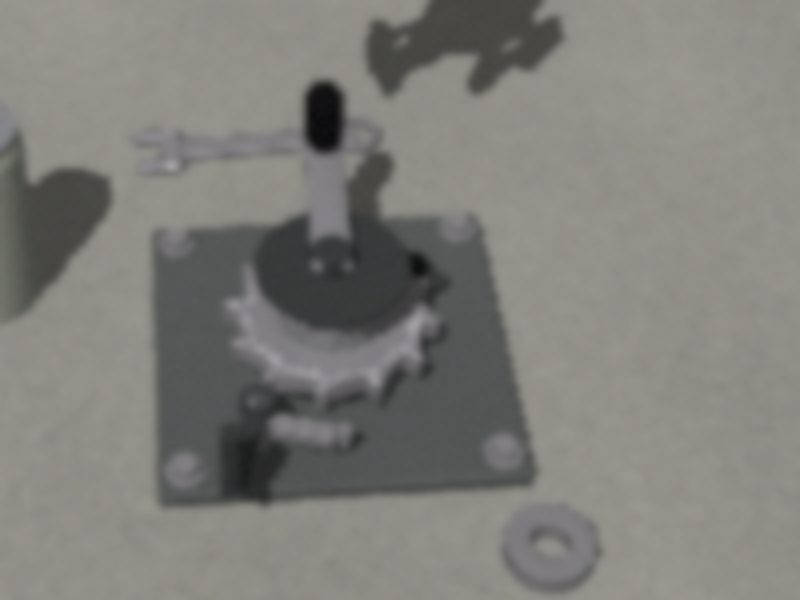

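Both views show the pawl well off the wheel, the lever over, and the crank resting on its stop with the arm clear. The wrench, can and bearing look undisturbed. Handing in.

```bash
python3 -c "
from workcell import env; print(env.hand_in())"
```

```text
the job is handed in; nothing more can be done
None
```

The winch is let down and handed in at about 18 s on the robot's clock, with the drum resting on its rubber stop and the pawl off. No verdict is reported on hand-in.

- **Pawl lever:** I pushed it over to its end stop. Sideways force peaked at 14 N, about 18 N in all against the 25 N limit. The post then stood within 2 px of where full release puts it.
- **Pawl clear:** I wound the crank up about 0.03–0.05 rad and the pawl sprang out. Its nose measured 80.0 mm from the drum's axis, which is fully off.
- **Easing back:** The drum went back in my grip at no more than about 0.4 rad/s. The lug met the stop at about -1.27 rad. I let go near -1.33 rad, where the force along the crank's path had fallen to about zero. That is a squeeze of about 0.06 rad, estimated from arm position and force.
- **Last checks:** Pictures taken about a second after letting go show the drum still on its stop, the pawl off, the lever over and the arm well clear. The wrench, spray can and bearing look unmoved. I did not check the screwdriver, brush, jar and carton in the last pictures.

**Disagreements:** the first fit of the winch's position was 3 to 4 mm off the wrist view, so I corrected by wrist pictures before pushing the lever and before gripping the knob. My first two move calls were refused for missing keys, and nothing moved.

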